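Close a casting mould and hold it square in the corner stop

ROBOT

A 7-joint arm with a two-finger parallel gripper is mounted at the origin on the work surface. World frame = base frame: x ahead of the robot, y to its left, z up, the work surface at z = 0. Lengths are in m, angles in rad, forces in N, time in s.
With the tool pointing down it reaches from about 0.4 to 0.85 m from the base axis. Payload 10.4 kg.
Tool frame: the origin (TCP) lies midway between the tips of the shut fingers; the grasp point (between the pads) lies 19 mm behind it; z points along the fingers, y is the direction in which the jaws open and shut (so a half turn about z gives the same grasp; the last joint's range is limited). The gripper opens to 87 mm and grips with 3 to 60 N. Pads are 19 mm wide; open, the fingers measure 117 mm over their backs; the gripper's body (75 mm by 190 mm) begins 51 mm behind the grasp point.
Start: joints at [1.113, 0.332, -0.065, 1.46, 0.022, 1.35, -0.088], TCP at [0.263, -0.567, 0.223] pointing down, gripper open.
Joint ranges: [-2.6, 2.6], [-0.5, 2.12], [-1.47, 1.34], [0.16, 2.42], [-1.27, 4.41], [0.06, 2.06], [-2.6, 2.6]. Speed limits (rad/s): [2.22, 2.22, 2.79, 2.79, 3.14, 3.14, 3.14].

INTERFACE

Orientations are given as a unit quaternion [x, y, z, w].
In Python, from bench import r gives the robot as it stands.
- The arm moves only by the tool step_arm, never from a script. Its argument "increments" is a list of rows, each a list of 2 entries, a list of its own where there are three numbers: the shift along the tool's x, y, z in m, then the turn, a rotation vector about the tool's x, y, z in rad. A call has 1 to 5 rows; each row is the pose to reach, as a shift and turn from the pose measured when the call began, along the tool's axes at that moment; what a row does not reach only later rows make up. A row lasts 1/10 s, in which the tool goes at most 50 mm and 8.59 degrees, less where a joint would pass 70% of its speed; a pose out of reach is approached as far as the arm can. A call with a gripper value outside its range is refused whole. "hand" is the closure, from -1 (fully open) to 1 (shut), so that 0 is half open, set as the call begins (left out, the last holds). The fingers move at their own pace and stop on an object; "grip_force" is the grip in N (left out, the last holds). Time passes only in rows, so rows that repeat a pose let the fingers close. It gives the time, the measured TCP pose, the force and the opening at its end, in the units of the state.
- r.read_state(): the state, without advancing time (a new reading comes with each control period).
- r.camera(name): name is "scene" or "top"; returns a dict with "pixels" (400x640x3 uint8, blue, green, red), "camera_matrix" (3x3 intrinsics, pixels), "extrinsics" (4x4, takes a point from camera to world coordinates). Camera axes: x right, y up, looking along -z (the intrinsics and any distortion apply to the point x, -y, -z); pixel columns grow to the right and rows downward; lengths in m; the calibration is good to about 2 mm. A picture is of the moment at which its call begins. There is no depth.
- r.close_job(): hands the job in, once; it reports no verdict.
The state is a dict: "time": time; "joint_positions": joint angles; "joint_vel": joint speeds; "joint_torque": joint torques, N m; "ee_pos": TCP position; "eef_rot": TCP orientation; "ft_force": force on the tool from outside, world axes, zero at the start; "torque": the same for the moment, N m; "width": finger opening in m.
Only numpy, scipy, OpenCV 4.12 (cv2) and the standard library are available. Lean on these libraries where they do the work, as an engineer would, in place of code of your own. Each camera call takes 0.05 s, during which the arm holds its last target.

TASK

The two-half aluminium mould on the bench is still standing open on its dowels: press its upper half fully home so that the halves meet. Nest the closed mould flat on the dark plate of the screwdriving stop, its long side along the long fence and its end against the short fence, firmly touching both fences at once, and finish while your fingers are still holding it pressed into the corner, ready for its screws: do not let go. Leave the other things on the bench where they are.

Things in the scene. Friction and masses are not known exactly. Their poses are not given: they have to be found in the camera images.
- mould_center (a point): centre of the aluminium mould (a block of two halves on dowels; either end may face either way). Closed it is 80 mm long (this frame's x), 50 mm wide (y) and 48 mm high (z, up), the point lies 24 mm above its flat underside. The lower half is 26 mm high, the upper 22 mm; it weighs about 0.4 to 0.65 kg and starts loose on the bench, standing on its underside
- mould_top (a point): centre of the flat top face of the mould's upper half, straight above mould_center; brass pour bush, dowel ends and dark counterbores are all flush with it. 48 mm above the mould's underside when closed, up to 6 mm more when open
- mould_upper (a joint): how far the upper half has been pushed down its dowels, m: 0 = 6 mm gap between the halves, 0.006 = fully home, halves touching (a hard stop). Starts at 0 to 0.002. The fit is snug: it takes about 8 N to slide it and it stays wherever it is left, also when the mould is lifted by its upper half
- corner (a point): inside corner of the screwdriving stop, where the faces of its two fences would meet, on top of its dark plate (210 x 190 mm, 12 mm thick, bolted to the bench; plate and fences are oiled and slippery). x runs along the long fence towards the short one, y along the short fence towards the long one, z up; the free plate lies on the -x, -y side (175 mm by 155 mm). A nested mould's centre is at x -40, y -25, z +24 mm
- fence_long: long bright steel fence bar, fixed, 150 mm long, 22 mm wide, 16 mm high above the plate; origin at the centre of its underside, on the plate's top; its x axis is its length, parallel to corner x; its working face (facing corner -y) lies on the line y = 0 of the corner and ends 8 mm short of the corner
- fence_short: short bright steel fence bar, fixed, 100 mm long, 22 mm wide, 16 mm high above the plate; origin at the centre of its underside, on the plate's top; its x axis is its length, parallel to corner y; its working face (facing corner -x) lies on the line x = 0 of the corner and ends 8 mm short of the corner
- cup_center (a point): aluminium cup with a steel core pin, 48 mm across, 34 mm high (pin to 43 mm), its centre; may stand on either side of the stop, opposite the mould; to be left alone
- capped_cup_center (a point): aluminium cup with a blue cap, 46 mm across, 42 mm high, its centre; to be left alone
- ring_center (a point): small aluminium ring, 42 mm across, 30 mm high, its centre; to be left alone
- screwdriver_grip (a point): yellow screwdriver lying on the bench, 200 mm long, the middle of its handle; to be left alone
- pliers_center (a point): pliers with blue grips lying flat, 185 mm long, near the middle; to be left alone
- bottle_center (a point): grey drinking bottle with a black cap, 74 mm across, 211 mm tall, about half-way up; to be left alone
- driver_center (a point): grey and black cordless driver standing on its battery, 195 mm tall, about half-way up; to be left alone
Things that resemble listed ones, but are neither listed nor needed, are in the scene too. What is shaped like the part that bears mould_center but pink or purple is not meant.

How it is judged:
On the way:
1. the mould's halves are pressed together (value of joint mould_upper above 0.005 m), for 0.2 s.
At the end, for the whole second after the job is handed in: The mould is closed (gap under 1 mm), flat on the plate (within 2 mm), long side along the long fence within 0.03 rad and nested within 3 mm of the corner, at rest, pressing on each fence with more than 2 N at once, the gripper's fingers still on it; this lasts through the final second (value of joint mould_upper above 0.005 m and contact force between mould and fence_long above 2 N and contact force between mould and fence_short above 2 N and contact force between the fingers and mould above 2 N and x of mould_center in the frame of corner between -0.043 and -0.037 m and y of mould_center in the frame of corner between -0.028 and -0.022 m and z of mould_center in the frame of corner between 0.022 and 0.026 m and angle between the x axis of mould_center and the x axis of corner, either way round below 0.03 rad and angle between mould_center's own z axis and vertical below 0.03 rad and linear speed of mould below 0.01 m/s); the arm keeps its last pose, push and grip.
It fails at once if another thing on the bench is moved by more than 3 cm (distance of any of cup_center, capped_cup_center, ring_center, screwdriver_grip, pliers_center, bottle_center, driver_center from where it was at the start of the episode above 0.03 m).
It also fails if it takes over 64 s, if anything falls off the work surface, if the arm or the gripper's body presses on something with over 40 N, if the wrist force passes 120 N, or if a joint passes its speed limit or range.

## Working session

There is one attempt and no reset: what is moved stays moved. The work goes in short steps, Python scripts to look and compute and a tool call to move; the robot and the scene stay as the last step left them, time stands still between calls to the robot, and variables do not carry over. Pictures are saved under pics/ and viewed, and the job is handed in when it is done.

Besides the shell and the picture viewer there is one more tool, called after ">>>" by a JSON object that holds its "name" and its "arguments". step_arm: Moves the arm, as the interface text tells. Its arguments: {"type":"object","properties":{"increments":{"type":"array"},"hand":{"type":"number"},"grip_force":{"type":"number"}},"required":["increments"]}

```bash
mkdir -p pics; ls; python3 - <<'E'
from bench import r
import cv2,numpy as np,pickle
s=r.read_state()
for k in s: print(k,np.round(s[k],4))
for n in("scene","top"):
    c=r.camera(n); cv2.imwrite(f"pics/{n}0.png",c["pixels"]); pickle.dump(c,open(f"{n}0.pkl","wb"))
    print(n,[k for k in c]);print(c["camera_matrix"]);print(np.round(c["extrinsics"],4))
E
```

```text
pics
time 0.0
joint_positions [ 1.1134  0.3329 -0.0647  1.4609  0.0216  1.3499 -0.0885]
joint_vel [ 0.0007 -0.0014 -0.0006 -0.0004  0.0003 -0.0014 -0.0016]
joint_torque [-6.00000e-04 -6.23257e+01  2.41000e-02 -3.89899e+01 -6.14000e-02
  3.98000e-02  1.00000e-04]
ee_pos [ 0.2631 -0.5665  0.2218]
eef_rot [ 9.765e-01  2.157e-01 -2.000e-04 -7.000e-04]
ft_force [-0.4346  0.7367 -0.1665]
torque [-0.041   0.0544  0.0269]
width 0.0873
scene ['pixels', 'camera_matrix', 'extrinsics']
[[481.31583314   0.         317.06897896]
 [  0.         481.31583314 204.64179297]
 [  0.           0.           1.        ]]
[[ 0.7117 -0.4132  0.5681  1.3043]
 [ 0.7024  0.406  -0.5846 -0.7721]
 [ 0.0109  0.8151  0.5792  0.8565]
 [ 0.      0.      0.      1.    ]]
top ['pixels', 'camera_matrix', 'extrinsics']
[[478.21876759   0.         319.84997634]
 [  0.         478.21876759 199.95971975]
 [  0.           0.           1.        ]]
[[ 0.0274  0.9908 -0.1325  0.3195]
 [-0.9996  0.0261 -0.0118 -0.0037]
 [-0.0082  0.1328  0.9911  1.8199]
 [ 0.      0.      0.      1.    ]]
```

View pics/scene0.png

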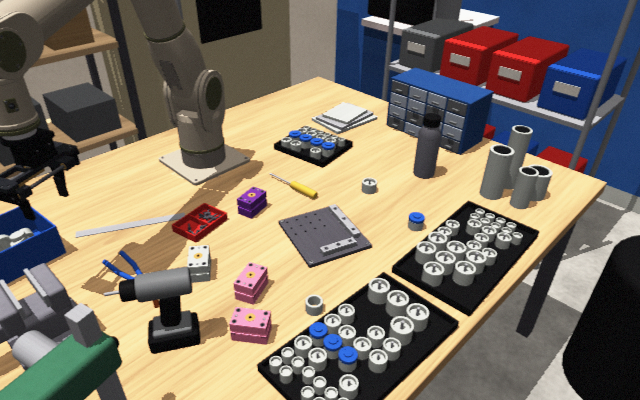

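View pics/top0.png

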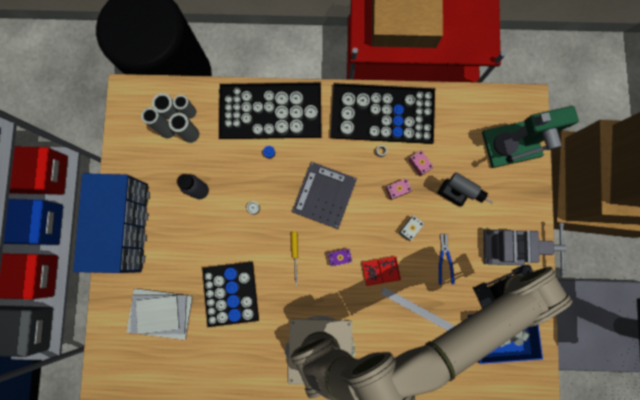

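The top view shows the silver mould at (411,228). The lookalikes are pink moulds at (421,162) and (399,188), a purple one at (338,257) and a red open mould or tray at (380,270). In the scene view these are silver (199,262), pink (250,282) and (250,323), purple (251,201) and red (200,221). I choose the silver one and check it in close crops.

```bash
python3 - <<'E'
import cv2,numpy as np
a=cv2.imread("pics/scene0.png");b=cv2.imread("pics/top0.png")
z=lambda im,x0,x1,y0,y1,s:cv2.resize(im[y0:y1,x0:x1],None,fx=s,fy=s,interpolation=cv2.INTER_CUBIC)
def pad(im):
    o=np.zeros((600,400,3),np.uint8);o[:im.shape[0],:im.shape[1]]=im[:600,:400];return o
cv2.imwrite("pics/crop1.png",np.hstack([pad(z(a,175,225,235,290,8)),pad(z(b,390,432,208,248,9))]))
cv2.imwrite("pics/crop2.png",np.hstack([pad(z(a,272,377,200,270,3.8)),pad(z(b,285,365,155,235,5))]))
E
```

```text
(no output)
```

View pics/crop1.png

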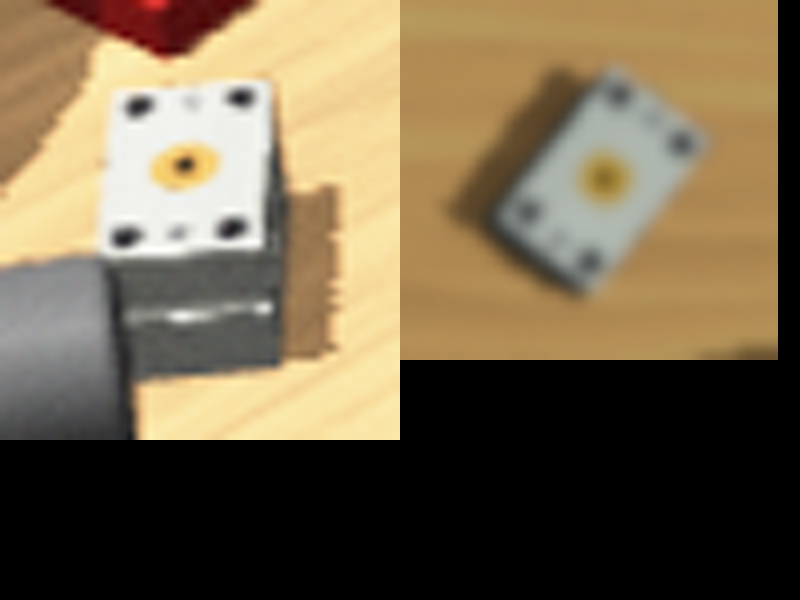

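View pics/crop2.png

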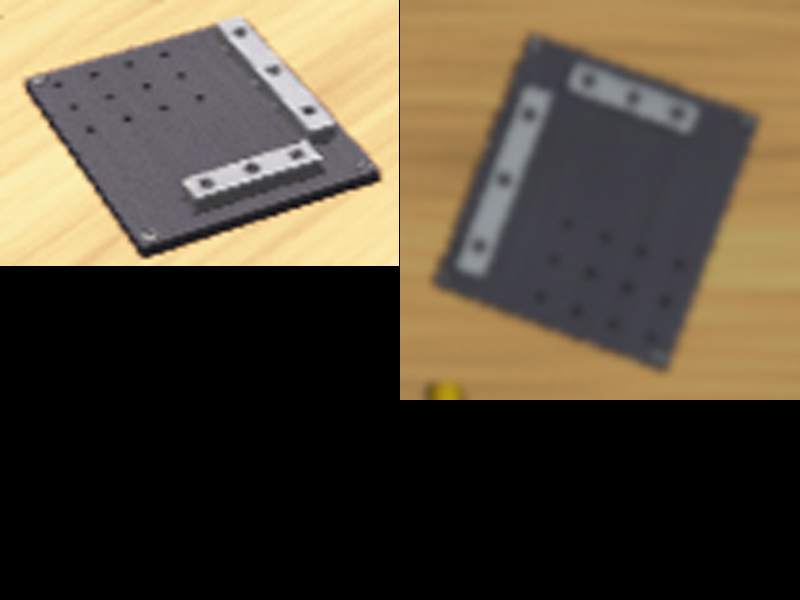

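The crops confirm the choice: silver block, brass bush and an open gap at mid-height. Next I measure it.

```bash
cat > h.py <<'E'
import cv2,numpy as np,pickle
def load(n):return pickle.load(open(n+".pkl","rb"))
def P(c):
    E=c["extrinsics"];R=E[:3,:3]@np.diag([1,-1,-1]);Rt=R.T
    return c["camera_matrix"]@np.hstack([Rt,(-Rt@E[:3,3])[:,None]])
def ray(c,p):
    K=c["camera_matrix"];E=c["extrinsics"];d=np.array([(p[0]-K[0,2])/K[0,0],-(p[1]-K[1,2])/K[1,1],-1.])
    return E[:3,3],E[:3,:3]@d
def onz(c,p,z):
    o,d=ray(c,p);return o+d*(z-o[2])/d[2]
def tri(c1,p1,c2,p2):
    X=cv2.triangulatePoints(P(c1),P(c2),np.array(p1,float).reshape(2,1),np.array(p2,float).reshape(2,1))[:,0];return X[:3]/X[3]
def proj(c,X):
    x=P(c)@np.append(X,1);return x[:2]/x[2]
def blobs(m,off=(0,0),amin=3):
    n,l,s,ce=cv2.connectedComponentsWithStats(m.astype(np.uint8))
    return [(int(s[i,4]),np.round(ce[i]+off,2)) for i in range(1,n) if s[i,4]>=amin]
E
python3 - <<'E'
from h import *
a,b=load("scene0"),load("top0")
for n,c,(x0,x1,y0,y1) in(("scene",a,(175,225,240,290)),("top",b,(396,426,212,244))):
    im=c["pixels"][y0:y1,x0:x1].astype(int);B,G,R=im[...,0],im[...,1],im[...,2];hsv=cv2.cvtColor(c["pixels"][y0:y1,x0:x1],cv2.COLOR_BGR2HSV)
    white=(hsv[...,1]<60)&(hsv[...,2]>(190 if n=="scene" else 125))
    print(n,"white",blobs(white,(x0,y0),20))
    cn=max(cv2.findContours(white.astype(np.uint8),cv2.RETR_EXTERNAL,cv2.CHAIN_APPROX_NONE)[0],key=cv2.contourArea)
    cn=cv2.convexHull(cn)
    rect=cv2.boxPoints(cv2.minAreaRect(cn))+[x0,y0]; print("rect",rect.tolist())
    hull=np.zeros(white.shape,np.uint8);cv2.fillConvexPoly(hull,cn,1);m=cv2.moments(hull,True);print("hull centroid",m['m10']/m['m00']+x0,m['m01']/m['m00']+y0)
    br=(hsv[...,1]>70)&(cv2.erode(hull,np.ones((3,3)),iterations=3)>0);print("brass",blobs(br,(x0,y0)))
    q=cv2.approxPolyDP(cn,3,True)[:,0]+[x0,y0];print("poly",q.tolist())
for n,c,(x0,x1,y0,y1) in(("scene",a,(272,377,200,270)),("top",b,(287,363,158,232))):
    px=c["pixels"][y0:y1,x0:x1];hsv=cv2.cvtColor(px,cv2.COLOR_BGR2HSV)
    br=(hsv[...,1]<50)&(hsv[...,2]>(150 if n=="scene" else 110))
    print(n,blobs(br,(x0,y0),40))
    for cn in cv2.findContours(br.astype(np.uint8),cv2.RETR_EXTERNAL,cv2.CHAIN_APPROX_NONE)[0]:
        if cv2.contourArea(cn)>60:
            re=cv2.minAreaRect(cn);print(np.round(cv2.boxPoints(re)+[x0,y0],1).tolist(),np.round(re[0]+np.array([x0,y0]),2))
            hull=np.zeros(br.shape,np.uint8);cv2.fillConvexPoly(hull,cv2.convexHull(cn),1)
            print(" holes",blobs((hull>0)&~br,(x0,y0),2))
E
```

```text
scene white [(356, array([197.55, 255.53]))]
rect [[187.0, 245.0], [208.0, 245.0], [208.0, 266.0], [187.0, 266.0]]
hull centroid 197.58241758241758 255.5934065934066
brass [(38, array([197.53, 255.37]))]
poly [[208, 245], [207, 265], [187, 266], [189, 246]]
top white [(229, array([412.46, 227.42]))]
rect [[400.51999711990356, 231.64000129699707], [413.11999893188477, 214.84000062942505], [424.0, 223.00000190734863], [411.39999771118164, 239.8000030517578]]
hull centroid 412.38513513513516 227.33783783783784
brass [(27, array([412.26, 227.41]))]
poly [[423, 223], [411, 239], [402, 232], [413, 216]]
scene [(238, array([344.23, 218.88])), (177, array([337.52, 244.04]))]
[[319.6, 246.7], [354.3, 235.6], [356.0, 241.1], [321.3, 252.2]] [337.81 243.9 ]
 holes [(2, array([346.5, 238. ])), (7, array([349.57, 240.14])), (2, array([330.5, 243. ])), (2, array([333.5, 242. ])), (9, array([337.67, 243.89])), (2, array([327.5, 244. ])), (2, array([344.5, 245. ])), (2, array([347.5, 244. ])), (8, array([325.88, 247.88])), (2, array([338.5, 247. ])), (2, array([341.5, 246. ]))]
[[328.4, 206.4], [333
[... 210 characters left out ...]
, (4, array([350.5, 220.5])), (4, array([343.5, 223.5])), (6, array([353. , 228.5]))]
top [(127, array([330.82, 173.95])), (213, array([305.34, 190.9 ]))]
[[295.6, 207.7], [309.6, 171.3], [315.1, 173.4], [301.1, 209.8]] [305.39 190.57]
 holes [(4, array([310.5, 177.5])), (2, array([313. , 179.5])), (2, array([304. , 185.5])), (2, array([310. , 187.5])), (4, array([302.5, 189.5])), (4, array([305.5, 190.5])), (2, array([305. , 200.5])), (4, array([300.5, 203.5]))]
[[318.2, 172.2], [320.1, 166.9], [344.2, 175.7], [342.3, 181.0]] [331.19 173.98]
 holes [(4, array([322.5, 170.5])), (2, array([331.5, 171. ])), (4, array([331.25, 174.  ])), (2, array([330.5, 177. ])), (7, array([340.  , 177.29]))]
```

```bash
cat >> h.py <<'E'
def dark(c,p,w=3):
    g=cv2.cvtColor(c["pixels"],cv2.COLOR_BGR2GRAY).astype(float);u,v=int(round(p[0])),int(round(p[1]))
    s=g[v-w:v+w+1,u-w:u+w+1];y,x=np.mgrid[v-w:v+w+1,u-w:u+w+1]
    k=np.clip(np.median(s)*0.9-s,0,None)*(np.hypot(x-p[0],y-p[1])<=w);return np.array([(k*x).sum(),(k*y).sum()])/k.sum()
E
python3 - <<'E'
from h import *
a,b=load("scene0"),load("top0")
print("bush",tri(a,(197.53,255.4),b,(412.3,227.4)))
L=[((353,228.5),(310.5,177.5)),((343.7,218),(305.5,190.5)),((335,208),(300.5,203.5))]
S=[((349.6,240.1),(322.5,170.5)),((337.7,243.9),(331.3,174)),((325.9,247.9),(340.2,177.3))]
for nm,Q in(("L",L),("S",S)):
    for p,q in Q:
        p2,q2=dark(a,p,2),dark(b,q,2)
        X=tri(a,p2,b,q2)
        print(nm,p2.round(2),q2.round(2),"tri",X.round(4),"z.028 scene",onz(a,p2,.028)[:2].round(4),"top",onz(b,q2,.028)[:2].round(4))
# mould edges at z=.054 from top view and scene
for n,c,q in(("scene",a,[[208.5,244.5],[207.5,265.5],[186.5,266.5],[188.5,245.5]]),("top",b,[[424,223],[411.4,239.8],[400.5,231.6],[413.1,214.8]])):
    X=np.array([onz(c,p,.053)[:2] for p in q]);print(n,X.round(4).tolist(),"mean",X.mean(0).round(4));
    for i in range(4):
        d=X[(i+1)%4]-X[i];print("  edge",np.hypot(*d).round(4),np.degrees(np.arctan2(d[1],d[0]))%180)
# counterbores
for n,c,Q in(("scene",a,[(192.2,248.2),(204.8,247.2),(204,263.5),(190.6,264.5)]),("top",b,[(413.9,218.5),(421,223.8),(411,237),(404,231.5)])):
    D=[dark(c,p,2) for p in Q];X=np.array([onz(c,p,.053)[:2] for p in D]);print(n,np.round(D,2).tolist(),"\n",X.round(4).tolist(),X.mean(0).round(4))
    for i in range(4):
        d=X[(i+1)%4]-X[i];print("  edge",np.hypot(*d).round(4),np.degrees(np.arctan2(d[1],d[0]))%180)
E
```

```text
bush [ 0.46152886 -0.32859518  0.05275456]
L [352.87 228.6 ] [310.42 177.47] tri [0.6433 0.0546 0.0282] z.028 scene [0.6422 0.0534] top [0.6445 0.0558]
L [343.5  218.03] [305.37 190.46] tri [0.5926 0.0721 0.0286] z.028 scene [0.5911 0.0711] top [0.594  0.0734]
L [334.71 208.05] [300.41 203.65] tri [0.5419 0.0893 0.0289] z.028 scene [0.5402 0.089 ] top [0.5431 0.0905]
S [349.6  240.18] [322.28 170.6 ] tri [0.6708 0.01   0.0286] z.028 scene [0.6693 0.0091] top [0.6722 0.0113]
S [337.79 243.8 ] [331.2  174.16] tri [ 0.6582 -0.024   0.0284] z.028 scene [ 0.6571 -0.0247] top [ 0.6593 -0.023 ]
S [325.82 247.75] [340.02 177.17] tri [ 0.6472 -0.0581  0.0284] z.028 scene [ 0.6458 -0.0591] top [ 0.6485 -0.0568]
scene [[0.4447, -0.2862], [0.5088, -0.3339], [0.476, -0.3721], [0.4121, -0.3248]] mean [ 0.4604 -0.3293]
  edge 0.0799 143.31238178579173
  edge 0.0504 49.35906062937255
  edge 0.0795 143.46956637837152
  edge 0.0506 49.86166668993937
top [[0.48, -0.3701], [0.4167, -0.3237], [0.4458, -0.2835], [0.5094, -0.3298]] mean [ 0.463  -0.3268]
  edge 0.0784 143.755835654371
  edge 0.0496 54.090422371688085
  edge 0.0786 143.9172923605803
  edge 0.0499 53.86770719453395
scene [[191.91, 247.82], [204.69, 246.73], [203.56, 263.18], [190.24, 264.24]] 
 [[0.426, -0.3237], [0.4452, -0.2982], [0.4951, -0.3359], [0.4755, -0.3612]] [ 0.4605 -0.3298]
  edge 0.032 53.07483546999017
  edge 0.0626 142.90654482668873
  edge 0.032 52.179081268537104
  edge 0.0621 142.88231299512407
top [[413.8, 217.95], [420.82, 223.52], [410.5, 236.75], [403.67, 231.01]] 
 [[0.4977, -0.3324], [0.4777, -0.3584], [0.4279, -0.3204], [0.4483, -0.2952]] [ 0.4629 -0.3266]
  edge 0.0327 52.34468861109825
  edge 0.0627 142.72638536789975
  edge 0.0325 50.92379163102682
  edge 0.0619 142.97792528581908
```

```bash
cat >> h.py <<'E'
from scipy.spatial.transform import Rotation as Ro
COR=np.array([.6672,.0349,.012]);YAW=np.radians(-18.9)
def go(s,pos,yaw):
    """shift, rotvec in tool axes to reach world pos with tool x at yaw (rad), tool down"""
    R0=Ro.from_quat(s["eef_rot"]);c,n=np.cos(yaw),np.sin(yaw)
    Rt=Ro.from_matrix(np.array([[c,n,0],[n,-c,0],[0,0,-1]]).T)
    return R0.inv().apply(np.array(pos)-s["ee_pos"]).round(4),(R0.inv()*Rt).as_rotvec().round(4)
E
python3 - <<'E'
from h import *
from bench import r
print(go(r.read_state(),[.4615,-.3286,.20],np.radians(-37)))
b=load("top0")
for p in((455,190),(465,180),(488,200)): print(onz(b,p,.15),onz(b,p,.0))
E
```

```text
(array([ 0.2801, -0.1322,  0.022 ]), array([-1.1000e-03,  7.0000e-04,  1.0805e+00]))
[ 0.59073417 -0.45918742  0.15      ] [ 0.61509734 -0.50009906  0.        ]
[ 0.62743427 -0.49479175  0.15      ] [ 0.65509413 -0.53890165  0.        ]
[ 0.55819694 -0.57445158  0.15      ] [ 0.57963736 -0.62571717  0.        ]
```

>>> {"name": "step_arm", "arguments": {"increments": [[[0.04, -0.019, 0], [0, 0, 0.14]], [[0.08, -0.038, 0], [0, 0, 0.28]], [[0.12, -0.057, 0], [0, 0, 0.42]], [[0.16, -0.076, 0], [0, 0, 0.56]], [[0.2, -0.095, 0], [0, 0, 0.7]]], "hand": 1, "grip_force": 30}}

```text
time: 0.6
ee_pos: [0.4052, -0.3945, 0.2217]
eef_rot: [0.991, -0.135, -0.001, -0.001]
ft_force: [0.8, -1.0, -0.4]
width: 0.055
```

```bash
python3 - <<'E'
from h import *
from bench import r
s=r.read_state();print(s["time"],s["joint_positions"].round(3) if hasattr(s["joint_positions"],"round") else s["joint_positions"]);print(go(s,[.4615,-.3286,.11],np.radians(-37)))
E
```

```text
0.6 [ 0.795  0.208 -0.12   1.618  0.025  1.319 -1.17 ]
(array([ 0.0367, -0.0784,  0.1117]), array([-0.0008,  0.0015,  0.3748]))
```

>>> {"name": "step_arm", "arguments": {"increments": [[[0.015, -0.03, 0.02], [0, 0, 0.12]], [[0.03, -0.06, 0.04], [0, 0, 0.24]], [[0.0367, -0.0784, 0.07], [0, 0, 0.37]], [[0.0367, -0.0784, 0.105], [0, 0, 0.374]], [[0.0367, -0.0784, 0.1117], [0, 0, 0.3748]]]}}

```text
time: 1.1
ee_pos: [0.4596, -0.3266, 0.106]
eef_rot: [0.949, -0.317, -0.004, -0.001]
ft_force: [-0.3, 0.0, -0.2]
width: 0.015
```

```bash
python3 - <<'E'
from h import *
from bench import r
for n in("scene","top"):
    c=r.camera(n); cv2.imwrite(f"pics/{n}1.png",c["pixels"]); pickle.dump(c,open(f"{n}1.pkl","wb"))
s=r.read_state();print(s["time"],s["ee_pos"],s["width"],s["ft_force"],np.round(s["joint_positions"],3));print(go(s,[.4615,-.3286,.06],np.radians(-37)))
a=cv2.imread("pics/scene1.png");b=cv2.imread("pics/top1.png")
cv2.imwrite("pics/c1.png",np.hstack([cv2.resize(a[150:320,120:290],(400,400)),cv2.resize(b[190:270,370:450],(400,400))]))
E
```

```text
1.2 [ 0.46047809 -0.32865578  0.10924921] 0.007183257552869841 [-0.37724307 -0.32037377  0.5480883 ] [ 0.659  0.302 -0.14   1.748  0.046  1.099 -1.713]
(array([ 0.001 , -0.0007,  0.0492]), array([-0.0001,  0.0042, -0.0001]))
```

View pics/c1.png

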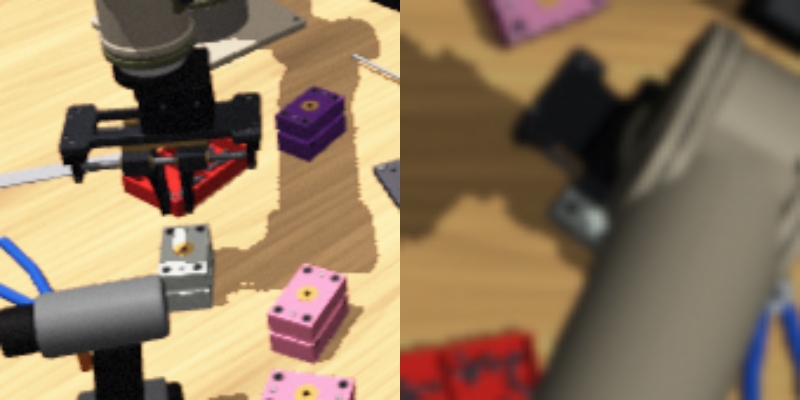

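The shut fingers hang above the silver mould (left crop, bush at about (182,247)). Next I descend and press.

>>> {"name": "step_arm", "arguments": {"increments": [[[0.001, -0.0007, 0.02], [0, 0.002, 0]], [[0.001, -0.0007, 0.04], [0, 0.004, 0]], [[0.001, -0.0007, 0.0482], [0, 0.004, 0]], [[0.001, -0.0007, 0.0482], [0, 0.004, 0]]]}}

```text
time: 1.6
ee_pos: [0.4613, -0.3291, 0.0615]
eef_rot: [0.948, -0.318, -0.0, -0.0]
ft_force: [0.1, 0.4, 0.9]
width: 0.0003
```

>>> {"name": "step_arm", "arguments": {"increments": [[[0, 0, 0.003], [0, 0, 0]], [[0, 0, 0.006], [0, 0, 0]], [[0, 0, 0.009], [0, 0, 0]], [[0, 0, 0.011], [0, 0, 0]]]}}

```text
time: 2.0
ee_pos: [0.4618, -0.3295, 0.0512]
eef_rot: [0.948, -0.318, 0.0, 0.0]
ft_force: [-1.5, -0.2, 7.1]
width: 0.0003
```

>>> {"name": "step_arm", "arguments": {"increments": [[[0, 0, 0.002], [0, 0, 0]], [[0, 0, 0.003], [0, 0, 0]], [[0, 0, 0.004], [0, 0, 0]], [[0, 0, 0.004], [0, 0, 0]]]}}

```text
time: 2.4
ee_pos: [0.4618, -0.3296, 0.0484]
eef_rot: [0.948, -0.318, 0.0, 0.0]
ft_force: [-5.0, 3.6, 13.5]
width: 0.0004
```

>>> {"name": "step_arm", "arguments": {"increments": [[[0, 0, 0.002], [0, 0, 0]], [[0, 0, 0.003], [0, 0, 0]], [[0, 0, 0.003], [0, 0, 0]]]}}

```text
time: 2.7
ee_pos: [0.4618, -0.3296, 0.0482]
eef_rot: [0.948, -0.318, 0.001, 0.0]
ft_force: [-12.6, 8.1, 32.0]
width: 0.0004
```

At 0.0482 m with 32 N and no further travel, the upper half is on its hard stop. I back off, open the fingers and check.

>>> {"name": "step_arm", "arguments": {"increments": [[[0, 0, -0.02], [0, 0, 0]], [[0, 0, -0.04], [0, 0, 0]], [[0, 0, -0.05], [0, 0, 0]], [[0, 0, -0.05], [0, 0, 0]]], "hand": -1}}

```text
time: 3.1
ee_pos: [0.4626, -0.33, 0.0995]
eef_rot: [0.948, -0.318, 0.002, 0.001]
ft_force: [-0.3, -0.8, -0.5]
width: 0.0245
```

```bash
python3 - <<'E'
from h import *
from bench import r
for n in("scene","top"):
    c=r.camera(n); cv2.imwrite(f"pics/{n}2.png",c["pixels"]); pickle.dump(c,open(f"{n}2.pkl","wb"))
s=r.read_state();print(s["time"],s["ee_pos"],s["width"],s["ft_force"]);print(go(s,[.4615,-.3286,.06],np.radians(-37)))
a=cv2.imread("pics/scene2.png");b=cv2.imread("pics/top2.png")
cv2.imwrite("pics/c2.png",np.hstack([cv2.resize(a[225:305,160:240],(400,400)),cv2.resize(b[190:270,370:450],(400,400))]))
E
```

```text
3.2 [ 0.46154266 -0.32940867  0.09753332] 0.03276517342119495 [ 0.4314407   0.47324341 -0.01571304]
(array([-0.0005, -0.0006,  0.0375]), array([ 0.0006, -0.0006, -0.0009]))
```

View pics/c2.png

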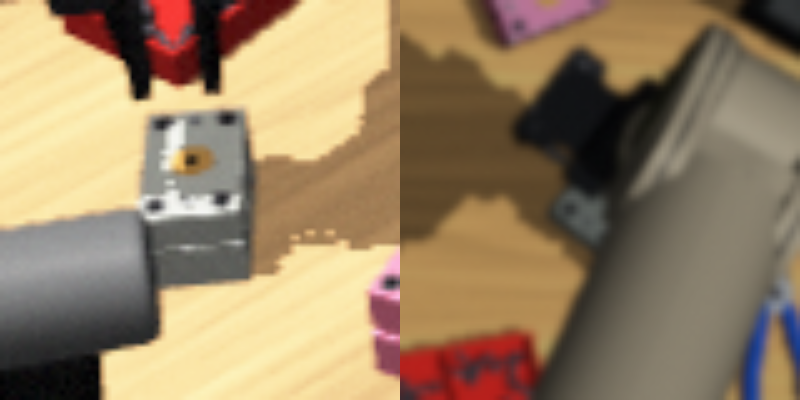

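The gap has closed to a thin seam (about (198,273) in scene pixels). I re-measure centre and yaw from the scene view.

```bash
python3 - <<'E'
from h import *
a=load("scene2")
bu=dark(a,(198.2,256.8),1.5);print(bu,onz(a,bu,.048))
D=[dark(a,p,2) for p in((192.4,249.6),(205.4,248.6),(204.2,265),(190.9,266))]
X=np.array([onz(a,p,.048)[:2] for p in D]);print(np.round(D,1).tolist(),X.round(4).tolist(),X.mean(0))
for i in range(4):
    d=X[(i+1)%4]-X[i];print(np.hypot(*d).round(4),np.degrees(np.arctan2(d[1],d[0]))%180)
E
```

```text
Traceback (most recent call last):
  File "h.py", line 20, in dark
    s=g[v-w:v+w+1,u-w:u+w+1];y,x=np.mgrid[v-w:v+w+1,u-w:u+w+1]
      ~^^^^^^^^^^^^^^^^^^^^^
TypeError: slice indices must be integers or None or have an __index__ method
```

```bash
python3 - <<'E'
from h import *
a=load("scene2")
bu=dark(a,(198.2,256.8),1);print(bu,onz(a,bu,.048))
D=[dark(a,p,2) for p in((192.4,249.6),(205.4,248.6),(204.2,265),(190.9,266))]
X=np.array([onz(a,p,.048)[:2] for p in D]);print(np.round(D,1).tolist(),X.round(4).tolist(),X.mean(0))
for i in range(4):
    d=X[(i+1)%4]-X[i];print(np.hypot(*d).round(4),np.degrees(np.arctan2(d[1],d[0]))%180)
E
```

```text
[198.         256.56738544] [ 0.45983247 -0.32901441  0.048     ]
[[192.0, 249.3], [205.0, 248.3], [203.8, 264.4], [190.5, 265.7]] [[0.4255, -0.3239], [0.4458, -0.2983], [0.4943, -0.3353], [0.4752, -0.3611]] [ 0.46020004 -0.32965807]
0.0327 51.62215214356035
0.061 142.64048064521396
0.032 53.575744653953336
0.0621 143.24593543182255
```

>>> {"name": "step_arm", "arguments": {"increments": [[[0, 0, 0], [0, 0, 0]], [[0, 0, 0], [0, 0, 0]], [[0, 0, 0], [0, 0, 0]], [[0, 0, 0.01], [0, 0, 0]], [[0, 0, 0.015], [0, 0, 0]]]}}

```text
time: 3.7
ee_pos: [0.4611, -0.3292, 0.0812]
eef_rot: [0.948, -0.318, -0.0, 0.0]
ft_force: [0.5, 0.5, -0.2]
width: 0.0727
```

```bash
python3 - <<'E'
from h import *
from bench import r
s=r.read_state();print(s["time"],s["ee_pos"],s["width"]);print(go(s,[.4613,-.3288,.022],np.radians(-37.1)))
E
```

```text
3.7 [ 0.46107159 -0.32916123  0.08118372] 0.07274719038691345
(array([ 0.    , -0.0005,  0.0592]), array([0.0006, 0.0006, 0.0008]))
```

>>> {"name": "step_arm", "arguments": {"increments": [[[0, -0.0005, 0.01], [0, 0, 0]], [[0, -0.0005, 0.025], [0, 0, 0]], [[0, -0.0005, 0.045], [0, 0, 0]], [[0, -0.0005, 0.059], [0, 0, 0]], [[0, -0.0005, 0.059], [0, 0, 0]]]}}

```text
time: 4.2
ee_pos: [0.4598, -0.3277, 0.0194]
eef_rot: [0.948, -0.318, -0.002, -0.0]
ft_force: [-0.0, 0.4, 0.4]
width: 0.0868
```

>>> {"name": "step_arm", "arguments": {"increments": [[[0, 0, 0], [0, 0, 0]], [[0, 0, 0], [0, 0, 0]], [[0, 0, 0], [0, 0, 0]], [[0, 0, 0], [0, 0, 0]], [[0, 0, 0], [0, 0, 0]]], "hand": 1, "grip_force": 40}}

```text
time: 4.7
ee_pos: [0.4601, -0.3279, 0.0199]
eef_rot: [0.948, -0.318, -0.002, -0.0]
ft_force: [-0.0, -0.0, -0.4]
width: 0.0549
```

>>> {"name": "step_arm", "arguments": {"increments": [[[0, 0, 0], [0, 0, 0]], [[0, 0, 0], [0, 0, 0]]]}}

```text
time: 4.9
ee_pos: [0.46, -0.328, 0.02]
eef_rot: [0.948, -0.318, -0.002, -0.0]
ft_force: [-0.9, 0.2, -0.8]
width: 0.0497
```

>>> {"name": "step_arm", "arguments": {"increments": [[[0, 0, -0.01], [0, 0, 0]], [[0, 0, -0.03], [0, 0, 0]], [[0, 0, -0.06], [0, 0, 0]], [[0, 0, -0.08], [0, 0, 0]], [[0, 0, -0.08], [0, 0, 0]]]}}

```text
time: 5.4
ee_pos: [0.4617, -0.3289, 0.103]
eef_rot: [0.948, -0.318, 0.0, 0.0]
ft_force: [-0.2, -0.5, -4.9]
width: 0.0498
```

```bash
cat >> h.py <<'E'
def cw(x,y,z):
    c,n=np.cos(YAW),np.sin(YAW);return COR+[c*x-n*y,n*x+c*y,z]
def cf(p):
    d=np.array(p)-COR;c,n=np.cos(YAW),np.sin(YAW);return np.array([c*d[0]+n*d[1],-n*d[0]+c*d[1],d[2]])
E
python3 - <<'E'
from h import *
from bench import r
s=r.read_state();print(s["time"],s["ee_pos"],s["width"],s["ft_force"]);print(cw(-.06,-.045,.08),go(s,cw(-.06,-.045,.09),YAW))
E
```

```text
5.4 [ 0.46173905 -0.32893292  0.10304512] 0.049758030852472906 [-0.17581695 -0.54127856 -4.90683979]
[0.59585859 0.0117612  0.092     ] (array([-0.0982, -0.3527,  0.0008]), array([ 0.0006, -0.0005, -0.3168]))
```

>>> {"name": "step_arm", "arguments": {"increments": [[[-0.007, -0.025, 0], [0, 0, -0.02]], [[-0.018, -0.065, 0], [0, 0, -0.06]], [[-0.029, -0.105, 0], [0, 0, -0.1]], [[-0.04, -0.145, 0], [0, 0, -0.14]], [[-0.051, -0.185, 0], [0, 0, -0.18]]]}}

```text
time: 5.9
ee_pos: [0.532, -0.1481, 0.1014]
eef_rot: [0.973, -0.23, -0.001, 0.0]
ft_force: [0.1, 0.1, -5.5]
width: 0.0501
```

```bash
python3 - <<'E'
from h import *
from bench import r
s=r.read_state();print(s["time"],s["ee_pos"],s["width"],s["ft_force"],np.round(s["joint_positions"],2));print(go(s,cw(-.06,-.045,.09),YAW))
E
```

```text
5.9 [ 0.53196523 -0.14813132  0.10141368] 0.05005701496416961 [ 0.1391377   0.08015109 -5.45939904] [ 0.43  0.29 -0.28  1.79  0.09  1.08 -1.92]
(array([-0.0145, -0.1716, -0.0007]), array([ 0.0008,  0.0018, -0.1346]))
```

>>> {"name": "step_arm", "arguments": {"increments": [[[-0.003, -0.04, 0], [0, 0, -0.04]], [[-0.007, -0.08, 0], [0, 0, -0.08]], [[-0.01, -0.12, 0], [0, 0, -0.11]], [[-0.0135, -0.155, 0], [0, 0, -0.134]], [[-0.0145, -0.1716, 0], [0, 0, -0.1346]]]}}

```text
time: 6.4
ee_pos: [0.5953, 0.017, 0.0997]
eef_rot: [0.987, -0.161, -0.002, -0.001]
ft_force: [0.4, 0.1, -5.5]
width: 0.05
```

>>> {"name": "step_arm", "arguments": {"increments": [[[0, 0, 0], [0, 0, 0]], [[0, 0, 0], [0, 0, 0]]]}}

```text
time: 6.6
ee_pos: [0.5942, 0.0171, 0.0984]
eef_rot: [0.987, -0.161, -0.003, -0.001]
ft_force: [-0.2, 0.2, -5.7]
width: 0.0499
```

```bash
python3 - <<'E'
from h import *
from bench import r
for n in("scene","top"):
    c=r.camera(n); cv2.imwrite(f"pics/{n}3.png",c["pixels"]); pickle.dump(c,open(f"{n}3.pkl","wb"))
s=r.read_state();print(s["time"],s["ee_pos"],s["width"],s["ft_force"],s["joint_positions"]);print(cf(s["ee_pos"]),go(s,cw(-.06,-.045,.024),YAW))
a=cv2.imread("pics/scene3.png");b=cv2.imread("pics/top3.png")
cv2.imwrite("pics/c3.png",np.hstack([cv2.resize(a[130:280,260:410],(400,400)),cv2.resize(b[150:250,270:370],(400,400))]))
E
```

```text
6.7 [0.59463028 0.01513302 0.09904118] 0.05001226114391768 [ 0.30056883  0.20581644 -4.80865249] [ 0.1984153   0.39377355 -0.36929951  1.66771244  0.15275379  1.11407058
 -2.11016342]
[-0.06225428 -0.04220785  0.08704118] (array([0.0026, 0.0028, 0.063 ]), array([0.0006, 0.0055, 0.0039]))
```

View pics/c3.png

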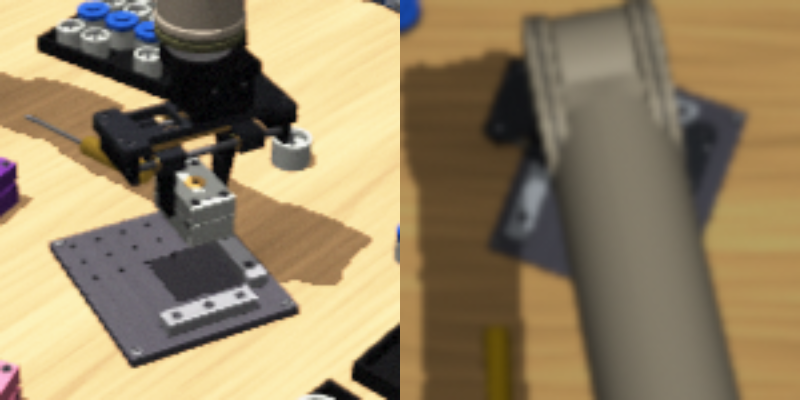

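The mould hangs squarely over the free plate (left crop, bush near (197,183)). I lower it, clear of the fences.

>>> {"name": "step_arm", "arguments": {"increments": [[[0.001, 0.001, 0.015], [0, 0.003, 0.002]], [[0.002, 0.002, 0.03], [0, 0.005, 0.004]], [[0.0026, 0.0028, 0.045], [0, 0.0055, 0.004]], [[0.0026, 0.0028, 0.056], [0, 0.0055, 0.004]], [[0.0026, 0.0028, 0.058], [0, 0.0055, 0.004]]]}}

```text
time: 7.2
ee_pos: [0.5946, 0.0114, 0.039]
eef_rot: [0.986, -0.164, -0.002, 0.001]
ft_force: [-1.1, -0.1, -4.4]
width: 0.0496
```

```bash
python3 - <<'E'
from h import *
from bench import r
s=r.read_state();print(s["time"],s["ee_pos"],s["width"],s["ft_force"]);print(cf(s["ee_pos"]),go(s,cw(-.06,-.045,.020),YAW))
E
```

```text
7.2 [0.59462082 0.01142781 0.03897798] 0.04955714877808759 [-1.1118257  -0.06374676 -4.41873608]
[-0.06106305 -0.04571636  0.02697798] (array([ 0.0011, -0.0007,  0.007 ]), array([ 0.0016,  0.0029, -0.0004]))
```

>>> {"name": "step_arm", "arguments": {"increments": [[[0, 0, 0.003], [0, 0.003, 0]], [[0, 0, 0.005], [0.001, 0.003, 0]], [[0, 0, 0.007], [0.0015, 0.003, 0]], [[0, 0, 0.008], [0.0015, 0.003, 0]]]}}

```text
time: 7.6
ee_pos: [0.5951, 0.0115, 0.032]
eef_rot: [0.986, -0.164, 0.001, 0.0]
ft_force: [-4.2, 0.0, 9.9]
width: 0.0499
```

```bash
python3 - <<'E'
from h import *
from bench import r
s=r.read_state();print(s["time"],s["ee_pos"],s["width"],s["ft_force"]);print(cf(s["ee_pos"]),go(s,cw(-.06,-.045,.020),YAW))
E
```

```text
7.6 [0.59507993 0.01146078 0.03195151] 0.04990688524810435 [-4.2085961   0.01261891  9.91760234]
[-0.06063937 -0.04553645  0.01995151] (array([ 0.0006, -0.0005, -0.    ]), array([-0.0001, -0.001 , -0.0005]))
```

It is seated on the plate (z = 20.0 mm, 10 N extra load). Next I slide diagonally towards the corner.

>>> {"name": "step_arm", "arguments": {"increments": [[[0.004, -0.004, 0], [0, 0, 0]], [[0.008, -0.008, 0], [0, 0, 0]], [[0.012, -0.012, 0], [0, 0, 0]], [[0.016, -0.016, 0], [0, 0, 0]], [[0.017, -0.017, 0], [0, 0, 0]]]}}

```text
time: 8.1
ee_pos: [0.6174, 0.0226, 0.032]
eef_rot: [0.986, -0.164, 0.001, -0.0]
ft_force: [-1.5, -0.3, -0.4]
width: 0.0495
```

```bash
python3 - <<'E'
from h import *
from bench import r
s=r.read_state();print(s["time"],s["ee_pos"],s["width"],s["ft_force"]);print(cf(s["ee_pos"]),go(s,cw(-.04,-.025,.020),YAW))
E
```

```text
8.1 [0.61735239 0.02258533 0.03203682] 0.0494563614307886 [-1.51335489 -0.34243342 -0.44061149]
[-0.04317116 -0.02779723  0.02003682] (array([ 0.0032, -0.0028,  0.    ]), array([-0.0005, -0.0013,  0.    ]))
```

>>> {"name": "step_arm", "arguments": {"increments": [[[0.001, -0.002, 0.0005], [0, 0, 0]], [[0.002, -0.004, 0.0005], [0, 0, 0]], [[0.003, -0.004, 0.0005], [0, 0, 0]], [[0.004, -0.004, 0.0005], [0, 0, 0]]]}}

```text
time: 8.5
ee_pos: [0.6193, 0.0235, 0.032]
eef_rot: [0.986, -0.165, -0.003, 0.002]
ft_force: [-25.4, -5.0, 22.9]
width: 0.0496
```

```bash
cat >> h.py <<'E'
def rep():
    from bench import r
    s=r.read_state();f=s["ft_force"];R=Ro.from_quat(s["eef_rot"])
    print(round(s["time"],2),"cf mm",(cf(s["ee_pos"])*1e3).round(2),"F corner",np.round([f[0]*np.cos(YAW)+f[1]*np.sin(YAW),-f[0]*np.sin(YAW)+f[1]*np.cos(YAW),f[2]],2),"T",np.round(s["torque"],2),"yaw",np.degrees(np.arctan2(*R.apply([1,0,0])[1::-1])).round(2),"tilt",R.apply([0,0,1])[:2].round(4),"w",round(s["width"],4))
E
python3 -c "
from h import *
rep()"
```

```text
8.5 cf mm [-41.66 -26.29  19.98] F corner [-22.42 -13.    22.91] T [-0.79  5.43 -0.13] yaw -18.98 tilt [-0.0058 -0.0025] w 0.0496
```

Both fences are felt. I settle with a moderate steady push and check in a picture.

>>> {"name": "step_arm", "arguments": {"increments": [[[0.0015, -0.002, 0.0005], [0, 0, 0]], [[0.0015, -0.002, 0.0005], [0, 0, 0]], [[0.0015, -0.002, 0.0005], [0, 0, 0]], [[0.0015, -0.002, 0.0005], [0, 0, 0]]]}}

```text
time: 8.9
ee_pos: [0.6192, 0.0236, 0.0321]
eef_rot: [0.986, -0.165, -0.005, 0.003]
ft_force: [-17.0, -5.0, 14.7]
width: 0.0494
```

```bash
python3 - <<'E'
from h import *
from bench import r
rep()
for n in("scene","top"):
    c=r.camera(n); cv2.imwrite(f"pics/{n}4.png",c["pixels"]); pickle.dump(c,open(f"{n}4.pkl","wb"))
rep()
a=cv2.imread("pics/scene4.png");b=cv2.imread("pics/top4.png")
cv2.imwrite("pics/c4.png",np.hstack([cv2.resize(a[180:260,300:380],(400,400),interpolation=cv2.INTER_CUBIC),cv2.resize(b[150:230,285:365],(400,400))]))
E
```

```text
8.9 cf mm [-41.71 -26.25  20.09] F corner [-14.45 -10.22  14.69] T [-0.77  3.53  0.  ] yaw -19.04 tilt [-0.0103 -0.0047] w 0.0494
9.0 cf mm [-41.72 -26.26  20.07] F corner [-13.93 -10.11  15.75] T [-0.76  3.42  0.  ] yaw -19.05 tilt [-0.0104 -0.0046] w 0.0495
```

View pics/c4.png

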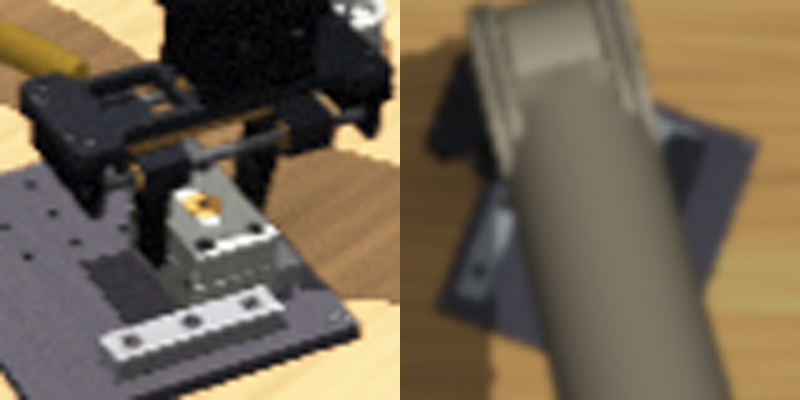

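The mould sits in the corner between the fences (left crop, bush near (202,207)) and the seam is still shut. The tool has leaned 0.011 rad, so I upright it while keeping the push.

```bash
python3 - <<'E'
from h import *
from bench import r
s=r.read_state();print(go(s,s["ee_pos"],YAW))
E
```

```text
(array([0., 0., 0.]), array([ 0.0077,  0.0083, -0.0025]))
```

>>> {"name": "step_arm", "arguments": {"increments": [[[0.0015, -0.002, 0.001], [0.006, 0.006, 0]], [[0.0015, -0.002, 0.001], [0.012, 0.012, 0]], [[0.0015, -0.002, 0.001], [0.014, 0.016, 0]], [[0.0015, -0.002, 0.001], [0.014, 0.016, 0]]]}}

```text
time: 9.4
ee_pos: [0.6193, 0.0235, 0.0319]
eef_rot: [0.986, -0.166, 0.003, -0.001]
ft_force: [-15.3, -4.2, 16.9]
width: 0.0496
```

```bash
python3 -c "
from h import *
rep()
from bench import r
s=r.read_state();print(go(s,s['ee_pos'],YAW))"
```

```text
9.4 cf mm [-41.58 -26.32  19.95] F corner [-13.09  -8.94  16.93] T [-1.32  3.76  0.01] yaw -19.09 tilt [0.0054 0.0009] w 0.0496
(array([0., 0., 0.]), array([-0.0026, -0.0048, -0.0033]))
```

>>> {"name": "step_arm", "arguments": {"increments": [[[0.0018, -0.0022, 0.0008], [0.001, 0, 0]], [[0.0018, -0.0022, 0.0008], [0.001, 0, 0]], [[0.0018, -0.0022, 0.0008], [0.001, 0, 0]], [[0.0018, -0.0022, 0.0008], [0.001, 0, 0]], [[0.0018, -0.0022, 0.0008], [0.001, 0, 0]]]}}

```text
time: 9.9
ee_pos: [0.6193, 0.0235, 0.032]
eef_rot: [0.986, -0.166, 0.0, 0.0]
ft_force: [-17.9, -4.7, 19.1]
width: 0.05
```

```bash
python3 - <<'E'
from h import *
from bench import r
rep()
for n in("scene","top","scene"):
    c=r.camera(n); cv2.imwrite(f"pics/{n}5.png",c["pixels"]); pickle.dump(c,open(f"{n}5.pkl","wb"))
    rep()
a=cv2.imread("pics/scene5.png");cv2.imwrite("pics/c5.png",np.hstack([cv2.resize(a[190:260,305:375],(500,500),interpolation=cv2.INTER_CUBIC)]))
cv2.imwrite("pics/s5.png",a)
E
```

```text
9.9 cf mm [-41.61 -26.32  19.96] F corner [-15.44 -10.3   19.15] T [-1.    4.24  0.15] yaw -19.13 tilt [ 0.0004 -0.0007] w 0.05
9.95 cf mm [-41.6  -26.32  19.95] F corner [-15.73 -10.53  18.05] T [-1.02  4.28  0.11] yaw -19.14 tilt [ 0.0004 -0.0007] w 0.0494
10.0 cf mm [-41.6  -26.31  19.93] F corner [-15.48 -11.24  17.62] T [-1.01  4.26  0.17] yaw -19.13 tilt [ 0.0004 -0.0007] w 0.0496
10.05 cf mm [-41.65 -26.32  19.9 ] F corner [-15.46 -11.35  18.01] T [-1.02  4.3   0.15] yaw -19.14 tilt [ 0.0003 -0.0007] w 0.0497
```

View pics/c5.png

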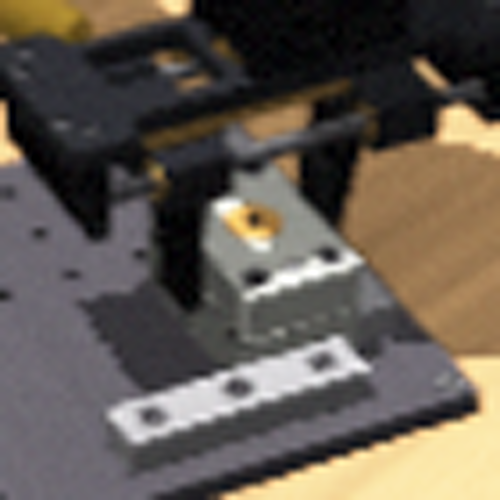

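View pics/s5.png

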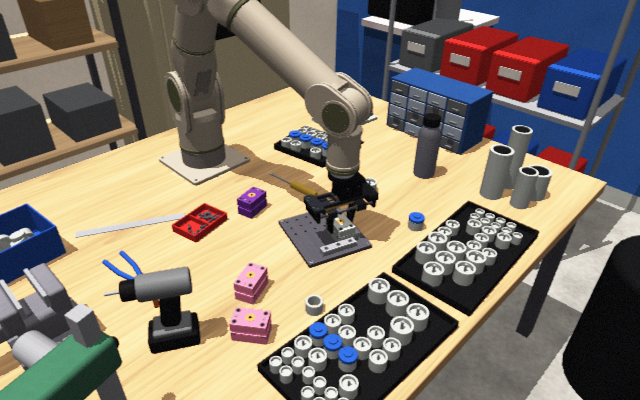

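Everything else is undisturbed. As a last check I take the bush position relative to the fence holes in the same view.

```bash
python3 - <<'E'
from h import *
a0,a=load("scene0"),load("scene5")
bu=dark(a,(340.3,220.5),1);B=onz(a,bu,.060)
ex=np.array([np.cos(YAW),np.sin(YAW)]);ey=np.array([-ex[1],ex[0]])
L=np.array([.5911,.0711]);S=np.array([.6571,-.0247]) # scene-only hole centres z=.028
cx=S@ex-.011;cy=L@ey-.011
print(bu,B,"rel corner mm",(B[:2]@ex-cx)*1e3,(B[:2]@ey-cy)*1e3)
# counterbores on +x end: direction along corner y
D=[dark(a,p,1) for p in((305+257*.14,190+276*.14),(305+330*.14,190+254*.14))]
X=[onz(a,p,.06)[:2] for p in D];d=X[1]-X[0];print(np.round(D,1),np.hypot(*d),np.degrees(np.arctan2(d[1],d[0]))-90)
rep()
E
```

```text
[340.19444444 220.18452381] [0.61890122 0.02482055 0.06      ] rel corner mm -41.17987318308192 -23.779013966899605
[[341.  228.5]
 [351.  225.3]] 0.031159880984922023 -17.63928205096427
10.05 cf mm [-41.65 -26.32  19.9 ] F corner [-15.46 -11.35  18.01] T [-1.02  4.3   0.15] yaw -19.14 tilt [ 0.0003 -0.0007] w 0.0497
```

```bash
python3 -c "
from bench import r
print(r.close_job())
from h import *
rep()"
```

```text
the job is handed in; nothing more can be done
None
the job is handed in; nothing more can be done
```

I pressed the silver mould shut, then gripped it across its width with 40 N. I set it on the plate, slid it into the corner and handed the job in with the fingers still holding and pushing. No verdict was reported.

**Closing:** the press stopped at a tool height of 48.2 mm under 32 N, and the picture showed only a thin seam.

**Last checks before handing in (at about 10 s):**

| Check | Reading |
|---|---|
| Push on short fence | about 15 N, steady |
| Push on long fence | about 11 N, steady |
| Downward push | about 18 N |
| Tool tilt | under 0.001 rad |
| Tool yaw | −19.1°, against the measured fence direction of −18.9° |
| Finger opening | 49.7 mm |
| Bush position in the corner frame | x −41.2, y −23.8 mm (nominal −40, −25) |

The forces are the wrist reading split along the two fences. No sensor reads each fence contact directly.

**Disagreements:**
- **Position:** the gripper reading put the tool centre at x −41.6, y −26.3 mm, which differs from the picture by up to 2.5 mm in y. In x, about 1.5 mm is the off-centre grip. The rest is within the camera calibration and about one pixel.
- **Yaw:** one rough reading from two counterbores gave about −17.6°, 1.3° off the fence direction. Its baseline is only about 10 pixels, so I relied on the tool yaw and the contact forces.
- **Other objects:** they looked undisturbed in the last picture, but I did not measure them.

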